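# Shut and lock the filter cover of the dust extractor

### The arm

A 7-joint arm with a two-finger parallel gripper is mounted at the origin on the work surface. World frame = base frame: x ahead of the robot, y to its left, z up, the work surface at z = 0. Lengths are in m, angles in degrees, forces in N, time in s.
With the tool pointing down it reaches from about 0.425 to 0.875 m from the base axis. Payload 4.7 kg.
Tool frame: the origin (TCP) lies at the very end of the fingers, on their centre line; the grasp point (between the pads) lies env.grip_point_offset behind it (env.grip_point_offset is the distance from the TCP to the grasp point, in m); z points along the fingers, y is the direction in which the jaws open and shut (so a half turn about z gives the same grasp; the last joint's range is limited). The gripper opens to 87 mm and grips with 3 to 60 N. Pads are 19 mm wide; open, the fingers measure 117 mm over their backs; the gripper's body (75 mm by 190 mm) begins 51 mm behind the grasp point.
Start: joints at [-74.078, 18.392, -4.016, 83.108, 1.295, 78.541, -3.26], TCP at [0.17, 0.628, 0.223] pointing down, gripper open.
Joint ranges: [-163.93, 163.93], [-17.29, 119.83], [-79.2, 71.16], [3.27, 140.29], [-89.18, 269.18], [5.43, 117.66], [-154.24, 154.24]. Speed limits (degrees/s): [147.25, 147.25, 180, 180, 180, 180, 180].

### API

Orientations are given as [roll, pitch, yaw] about the fixed x, y, z axes, in that order (R = Rz(yaw) Ry(pitch) Rx(roll)).
In Python, from cell import env gives the robot as it stands.
- The arm moves only by the tool send_rows, never from a script. Its argument "plan" is a list of rows, each a list of 7 numbers: the finger opening in mm, from 0 to 87, then the shift along the tool's x, y, z in mm, then the turn, a rotation vector about the tool's x, y, z in rad. A call has 1 to 12 rows; each row shifts and turns the commanded pose from where the row before left it, along the tool's axes as they then stand; what a row does not reach is not made up. A row lasts 1/10 s, in which the tool goes at most 50 mm and 8.59 degrees, less where a joint would pass 70% of its speed; a pose out of reach is approached as far as the arm can. A call is refused whole if a number of a shift passes 50 or a number of a turn 0.15, either way. A call with a gripper value outside its range is refused whole. The fingers move at their own pace and stop on an object; "grip_force" is the grip in N (left out, the last holds). Time passes only in rows, so rows that do not move let the fingers close. It gives the time, the measured TCP pose, the force and the opening at its end, in the units of the state.
- env.get_obs(): the state, without advancing time (a new reading comes with each control period).
- env.read_camera(name): name is "side" or "top" or "wrist"; returns the picture (384x512x3 uint8, red, green, blue); there is no depth.
- env.get_calibration(name): a dict with "fx", "fy", "cx", "cy" (pixels), "extrinsics" (4x4, takes a point from camera to world coordinates). Camera axes: x right, y down, z forward; pixel columns grow to the right and rows downward; lengths in m; the calibration is good to about 2 mm. The wrist camera is an equidistant fisheye: a pixel r from the principal point sees the ray r / f radians off the axis. A picture is of the moment at which its call begins: read the wrist's pose just before it. get_calibration takes no time and is no camera call; for the wrist camera it gives the pose at the moment of the call.
- env.sign_off(): hands the job in, once; it reports no verdict.
Trained networks look in the newest picture that a camera, given by its name, has taken for a name from the list of things; names that differ only in an ending like _2 or _b are one class to them, and where a whole thing is asked for, a point or a joint stands for the part that bears it (a point fixed in the world has none). Each returns a list of dicts, best first, with "confidence" (0 to 1); they miss things now and then, are a little off and sometimes report something else, mostly with a low value. They report only what shows in the picture. A call takes as long as a camera call.
- env.regions_of(camera, query): "region" (384x512 bool, what is visible of it) and "rect" ([left, top, right, bottom] in pixels, round what is visible of it).
The state is a dict: "time_s": time; "qpos": joint angles; "joint_velocities": joint speeds; "effort": joint torques, N m; "tool_pos": TCP position; "tool_rot": TCP orientation; "force": force on the tool from outside, world axes, zero at the start; "wrist_torque": the same for the moment, N m; "grip_width": finger opening in m.
Only numpy, scipy, OpenCV 4.12 (cv2) and the standard library are available. Lean on these libraries where they do the work, as an engineer would, in place of code of your own. Each camera call takes 0.05 s, during which the arm holds its last target. There are 200 camera calls.

### The job

The filter cover on top of the dust extractor has been left ajar. Push it down shut against its springy seal, set the fingertips in the slot of its turn-lock and turn the lock clockwise a full quarter turn, to its stop, so that the cover stays locked shut when you let go. Only push and turn with the fingers: lift nothing, don't open the cover further, and leave the things in the tray and on the bench where they are.

Things in the scene. Friction and masses are not known exactly. Their poses are not given: they have to be found in the camera images.
- extractor: Portable dust extractor, fixed to the bench: light grey case 300 mm deep (x), 400 wide (y), 190 high. Origin: centre of its underside, on the bench; z up; at yaw 0 its front (hose port, switches) faces the robot (-x). The filter cover lies on the left (+y) part of its top; on the right is a sunk tray, y -188 to -85 mm, floor 165 mm up, holding loose things.
- cover_hinge (a point): Middle of the cover's hinge line, which runs along the extractor's y, at 125, 58, 193 mm in the extractor's frame. Axes as the extractor's. The hinge is stiff: the cover stays where it is left and closes with 1 to 2 N at its front edge, until the seal.
- cover (a joint): Angle of the filter cover, rad: 0 = fully shut on its stop, grows as it opens. Below 0.05 rad (last 12 mm at the front edge) a springy seal pushes back: fully shut needs about 10 N at the front edge or 14 N at the lock, and it lifts the unlocked cover again by about 8 mm (0.03 rad) when let go. Locked and let go, the cover rests at about 0.01 rad.
- cover_edge (a point): Middle of the cover's front edge, on its top face, 250 mm in front of the hinge line. The cover is a dark grey plate 10 mm thick, 256 mm wide; shut, its flat top is 203 mm above the bench. Axes as the cover's: x to the rear along the cover, z square to its top.
- lock (a joint): Turn of the lock, rad: 0 = unlocked (slot across the cover's width), 1.571 = locked, at its stop (slot front to rear). Grows clockwise seen from above; stiff, about 0.1 N m; stays where left. From about 0.8 rad its cam tongue goes under a keeper bar and draws the cover down, if the cover is below about 0.03 rad (pressing it down helps); if it is higher the tongue jams on the bar or passes above it.
- lock_slot (a point): Centre of the floor of the lock's finger slot, on its axis, 190 mm in front of the hinge, 3 mm above the plate's top. The lock is a black disc 88 mm across (slot floor bare steel), flush in a fixed raised collar (116 mm across at its foot, 19 mm high). Slot: 64 mm long, 30 wide, 16 deep, open upward. Axes turn with the lock: y along the slot, z up its axis; a light dot marks the -y end.
- sanding_block_mid (a point): Cork sanding block, 110 x 66 x 30 mm, lying in the extractor's tray. This point is its centre, half-way up. Not part of the work: leave it.
- sleeve_mid (a point): Black rubber hose sleeve, 58 mm across, 70 mm tall, standing in the extractor's tray. This point is its centre, half-way up. Not part of the work: leave it.
- sander_mid (a point): Round random-orbit sander, 150 mm pad, about 170 mm tall, standing on the bench beside the extractor (right of it, -y). This point is its centre, half-way up. Not part of the work: leave it.
- discs_mid (a point): Stack of abrasive discs, 150 mm across, 24 mm high, on the bench left of the extractor. This point is its centre, half-way up. Not part of the work: leave it.
- glue_mid (a point): White glue bottle, 60 mm across, 165 mm tall, on the bench left of the extractor. This point is its centre, half-way up. Not part of the work: leave it.
- offcut_mid (a point): Walnut offcut, 150 x 60 x 40 mm, on the bench. This point is its centre, half-way up. Not part of the work: leave it.
- tape_mid (a point): Black tape measure, 70 x 38 x 66 mm, on the bench. This point is its centre, half-way up. Not part of the work: leave it.

How it is judged (in metres and radians):
At the end, for the whole second after the job is handed in: With nothing touching it, the cover stays at less than 0.02 rad (5 mm at its front edge) from fully shut, the lock is turned to at least 1.40 of its 1.57 rad, and both are at rest (value of joint cover below 0.02 rad and value of joint lock above 1.4 rad and velocity of joint cover between -0.02 and 0.02 rad/s and velocity of joint lock between -0.02 and 0.02 rad/s).
It fails at once if the cover is lifted further open (value of joint cover above 0.62 rad).
It fails at once if a thing in the tray is lifted or pushed away (more than 20 mm) (distance of any of sanding_block_mid, sleeve_mid from where it was at the start of the episode above 0.02 m).
It fails at once if a thing on the bench is lifted or pushed away (more than 20 mm) (distance of any of sander_mid, discs_mid, glue_mid, offcut_mid, tape_mid from where it was at the start of the episode above 0.02 m).
It also fails if it takes over 43 s, if anything falls off the work surface, if the arm or the gripper's body presses on something with over 40 N, if the wrist force passes 120 N, or if a joint passes its speed limit or range.

## Working session

There is one attempt and no reset: what is moved stays moved. The work goes in short steps, Python scripts to look and compute and a tool call to move; the robot and the scene stay as the last step left them, time stands still between calls to the robot, and variables do not carry over. Pictures are saved under pics/ and viewed, about 8 in all and at most 12, crops included, and the job is handed in when it is done.

Besides the shell and the picture viewer there is one more tool, called as name([rows], argument=value, ...), one row to a line, values as JSON. send_rows: Moves the arm, as the interface text tells. Its arguments: {"type":"object","properties":{"plan":{"type":"array"},"grip_force":{"type":"number"}},"required":["plan"]}

```bash
ls; mkdir -p pics
python3 - <<'E'
from cell import env
import cv2,numpy as np
o=env.get_obs();print({k:np.round(v,3) for k,v in o.items()}, env.grip_point_offset)
ims=[]
for n in ["side","top"]:
    im=env.read_camera(n);c=env.get_calibration(n);print(n,c['fx'],c['cx'],c['cy'],np.round(c['extrinsics'],3).tolist())
    cv2.imwrite(f'pics/{n}0.png',im[:,:,::-1])
    for q in ["lock_slot","cover_edge","cover","lock","extractor","cover_hinge"]:
        for r in env.regions_of(n,q)[:1]:
            ys,xs=np.nonzero(r['region']);print(n,q,round(r['confidence'],2),np.round(r['rect'],0),xs.mean().round(1),ys.mean().round(1))
print(env.get_obs()['time_s'])
E
```

```text
pics
{'time_s': np.float64(0.0), 'qpos': array([-74.078,  18.439,  -4.015,  83.177,   1.295,  78.54 ,  -3.259]), 'joint_velocities': array([ 0.003,  0.027,  0.016, -0.021,  0.016,  0.003,  0.148]), 'effort': array([ 0.0000e+00, -4.9129e+01, -4.0400e-01, -3.1253e+01, -6.4000e-02,
        4.4000e-02,  0.0000e+00]), 'tool_pos': array([0.169, 0.627, 0.221]), 'tool_rot': array([-1.79889e+02,  6.00000e-03,  1.64888e+02]), 'force': array([-0.234, -0.177,  0.528]), 'wrist_torque': array([-0.02 , -0.039,  0.039]), 'grip_width': np.float64(0.087)} 0.0187
side 482.8650098206795 260.16757123708965 189.39727881978266 [[0.997, -0.044, 0.056, 0.48], [-0.071, -0.602, 0.796, -1.361], [-0.002, -0.798, -0.603, 1.191], [0.0, 0.0, 0.0, 1.0]]
side lock_slot 0.74 [243. 155. 268. 172.] 253.4 164.3
side cover_edge 0.68 [231. 140. 305. 212.] 267.1 176.3
side cover 0.81 [233. 142. 306. 211.] 267.3 176.2
side lock 0.86 [240. 157. 266. 171.] 253.3 164.3
side extractor 0.84 [215. 143. 320. 282.] 265.0 217.2
side cover_hinge 0.96 [216. 143. 320. 284.] 265.0 216.8
top 493.32209779186695 260.2827270743855 193.76765341088404 [[0.013, -0.998, 0.068, 0.444], [-1.0, -0.014, -0.012, 0.02], [0.013, -0.068, -0.998, 1.716], [0.0, 0.0, 0.0, 1.0]]
top lock_slot 0.72 [262. 178. 290. 206.] 276.3 191.7
top cover_edge 0.97 [230. 143. 322. 212.] 275.8 178.4
top cover 0.86 [235. 143. 320. 214.] 275.9 178.4
top lock 0.86 [259. 177. 292. 204.] 276.3 191.8
top extractor 0.73 [232. 145. 320. 215.] 275.8 178.4
top cover_hinge 0.83 [229. 133. 356. 239.] 289.2 183.5
0.7
```

Run:
```python
import cv2,numpy as np
a=cv2.imread('pics/top0.png')[115:265,205:375];b=cv2.imread('pics/side0.png')[115:300,190:345]
a=cv2.resize(a,None,fx=4,fy=4,interpolation=3);cv2.imwrite('pics/a.png',a[:600,:800])
b=cv2.resize(b,None,fx=3,fy=3,interpolation=3);cv2.imwrite('pics/b.png',b)
```

```text
(no output)
```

View pics/a.png

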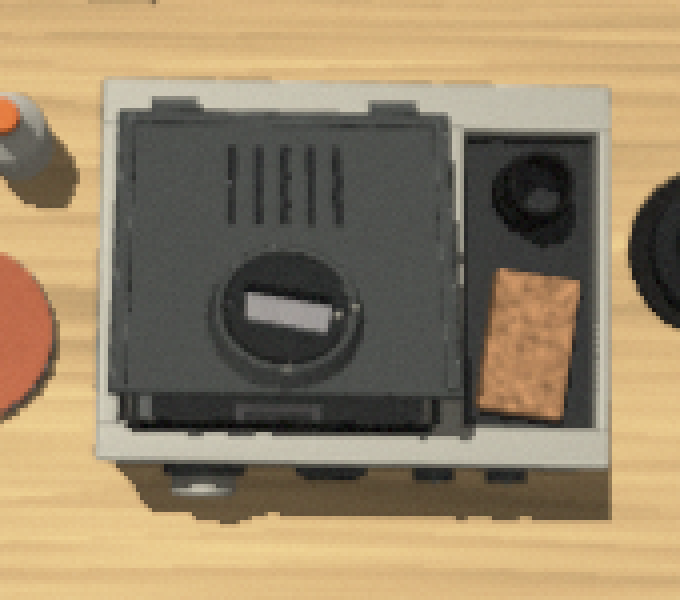

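View pics/b.png

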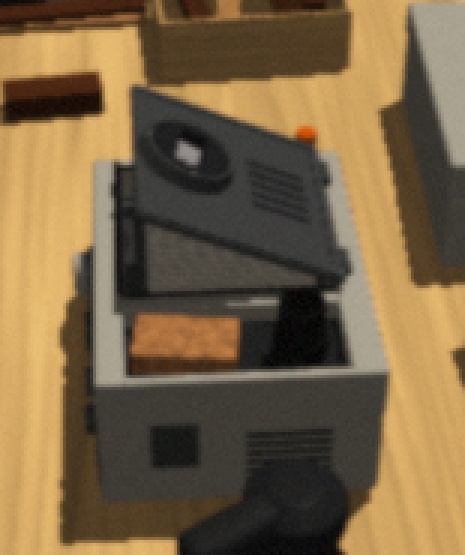

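View pics/top0.png

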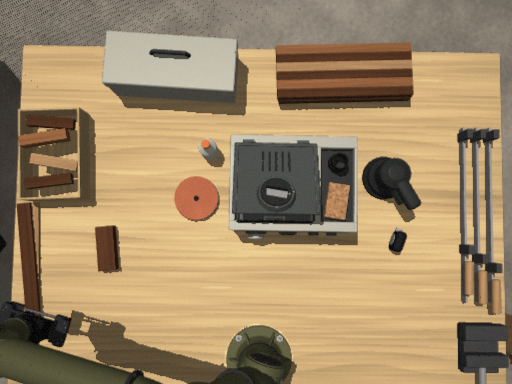

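```bash
cat > h.py <<'E'
import numpy as np,cv2
from cell import env
from scipy.optimize import least_squares
def proj(P,c):
    E=np.array(c['extrinsics']);p=(np.atleast_2d(P)-E[:3,3])@E[:3,:3]
    return np.c_[c['fx']*p[:,0]/p[:,2]+c['cx'],c['fy']*p[:,1]/p[:,2]+c['cy']]
def ex2w(P,pose):
    x,y,a=pose;R=np.array([[np.cos(a),-np.sin(a),0],[np.sin(a),np.cos(a),0],[0,0,1]]);return np.atleast_2d(P)@R.T+[x,y,0]
def cov(P,th): # P in (dist front of hinge, y, height above plate top) -> extractor frame
    P=np.atleast_2d(P);h=P[:,2]+.010
    return np.c_[.125-P[:,0]*np.cos(th)+h*np.sin(th),.058+P[:,1],.193+P[:,0]*np.sin(th)+h*np.cos(th)]
E
python3 - <<'E'
from h import *
T=env.get_calibration('top');S=env.get_calibration('side')
C=np.array([[.15,.2,.19],[.15,-.2,.19],[-.15,-.2,.19],[-.15,.2,.19]])
pt=np.array([[105,80],[610,88],[608,466],[97,458]])/4+[205,115]
ps=np.array([[95,384],[386,372]])/3+[190,115]; Cs=C[[2,1]]
f=lambda p:np.r_[(proj(ex2w(C,p),T)-pt).ravel(),(proj(ex2w(Cs,p),S)-ps).ravel()]
r=least_squares(f,[.6,0,0],x_scale=[.1,.1,.1]);p=r.x;print(p,r.fun.round(1))
# cover angle: front edge corners: top & side
K=np.array([[.25,.128,0],[.25,-.128,0]])
kt=np.array([[108,392],[463,397]])/4+[205,115]; ks=np.array([[133,87],[135,216]])/3+[190,115]
g=lambda t:np.r_[(proj(ex2w(cov(K,t[0]),p),T)-kt).ravel(),(proj(ex2w(cov(K,t[0]),p),S)-ks).ravel()]
r=least_squares(g,[.4]);th=r.x[0];print(th,r.fun.round(1))
# lock angle
sl=np.array([[243,302],[330,318]])
def l(a):
    d=np.array([[np.sin(a),np.cos(a),0],[-np.sin(a),-np.cos(a),0]])*.032
    # clockwise: +y end goes to rear(-dist), -y end goes front
    P=np.c_[.19-d[:,0],d[:,1],[.003,.003]];q=proj(ex2w(cov(P,th),p),T);v=q[1]-q[0];return np.degrees(np.arctan2(v[1],v[0]))
print('img slot ang',np.degrees(np.arctan2(16,87)),[(a,round(l(a),1)) for a in (0,.1,.2,.3)])
print('lock now',ex2w(cov([.19,0,.003],th),p),'shut',ex2w(cov([.19,0,.003],0),p),'px',proj(ex2w(cov([.19,0,.003],th),p),T))
print('edge',ex2w(cov([.25,0,0],th),p))
E
```

```text
[ 0.58399769 -0.10140931 -0.00090515] [-1.  -1.2  0.5 -1.1  0.9  0.5 -0.8  0.6 -1.7  0.8  0.7 -0.2]
0.41530894443923677 [-0.4 -0.2  0.2 -0.2 -2.  -1.  -0.7 -0.2]
img slot ang 10.420712396794508 [(0, np.float64(0.9)), (0.1, np.float64(5.9)), (0.2, np.float64(11.0)), (0.3, np.float64(16.1))]
lock now [[ 0.54044693 -0.04336987  0.28155469]] shut [[ 0.51905022 -0.0433505   0.206     ]] px [[276.24079725 194.40126977]]
edge [[ 0.48433703 -0.04331908  0.30301807]]
```

send_rows([
  [0, 0, 0, -50, 0, 0, 0],
  [0, 0, 0, -50, 0, 0, 0],
  [0, 0, 0, -50, 0, 0, 0],
  [0, 0, 0, -50, 0, 0, 0],
  [0, -20, -10, 0, 0, 0, 0],
  [0, -40, -20, 0, 0, 0, 0],
  [0, -40, -20, 0, 0, 0, 0],
  [0, -40, -20, 0, 0, 0, 0],
  [0, -40, -20, 0, 0, 0, 0],
  [0, -40, -20, 0, 0, 0, 0],
  [0, -40, -20, 0, 0, 0, 0],
  [0, -40, -20, 0, 0, 0, 0],
])

```text
time_s: 1.9
tool_pos: [0.4212, 0.403, 0.4229]
tool_rot: [180.0, 0.0, 164.9]
force: [-0.9, 1.0, -0.1]
grip_width: 0.0026
```

send_rows([
  [0, -19, -41, 0, 0, 0, 0],
  [0, -19, -41, 0, 0, 0, 0],
  [0, -19, -41, 0, 0, 0, 0],
  [0, -19, -41, 0, 0, 0, 0],
  [0, -19, -41, 0, 0, 0, 0],
  [0, -19, -41, 0, 0, 0, 0],
  [0, -19, -41, 0, 0, 0, 0],
  [0, -19, -41, 0, 0, 0, 0],
  [0, -19, -41, 0, 0, 0, 0],
  [0, -19, -41, 0, 0, 0, 0],
  [0, 0, 0, 0, 0, 0, -0.07],
  [0, 0, 0, 0, 0, 0, 0],
])

```text
time_s: 3.1
tool_pos: [0.4964, -0.0423, 0.4228]
tool_rot: [180.0, 0.0, 168.7]
force: [-0.4, 0.6, -0.3]
grip_width: 0.0003
```

Run:
```python
from h import *
o=env.get_obs();print(o['tool_pos'],o['tool_rot'],o['qpos'].round(1),o['time_s'],o['force'])
c=env.get_calibration('wrist');im=env.read_camera('wrist');print({k:np.round(v,3).tolist() for k,v in c.items()})
cv2.imwrite('pics/w0.png',im[:,:,::-1])
for q in ['lock','lock_slot']:
  for r in env.regions_of('wrist',q)[:1]:
    ys,xs=np.nonzero(r['region']);print(q,r['confidence'],r['rect'],xs.mean(),ys.mean())
```

```text
[ 0.49644173 -0.04233717  0.42283424] [1.79951526e+02 2.77231896e-02 1.68726855e+02] [-30.3  -2.7  31.   83.9   1.4  98.4  79.5] 3.1 [-0.4001033   0.61518902 -0.25234836]
{'fx': 297.319, 'fy': 297.319, 'cx': 254.18, 'cy': 193.21, 'extrinsics': [[0.195, 0.944, 0.267, 0.425], [0.981, -0.188, -0.053, -0.028], [-0.0, 0.272, -0.962, 0.586], [0.0, 0.0, 0.0, 1.0]]}
lock 0.89 [220.6, 200.2, 307.5, 230.8] 267.3186085035892 215.7548315847598
lock_slot 0.6 [224.7, 200.5, 306.1, 232.5] 267.00793201133143 215.68498583569405
```

View pics/w0.png

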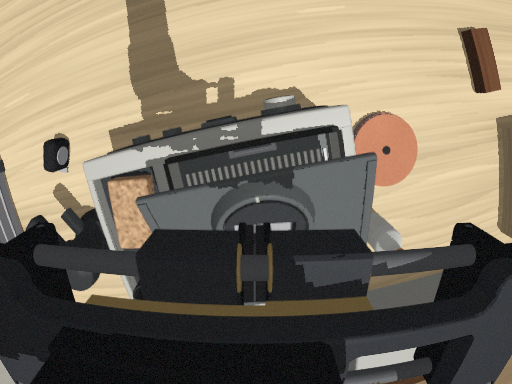

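send_rows([
  [0, -17, 3, 40, 0, 0, 0],
  [0, 0, 0, 45, 0, 0, 0],
  [0, 0, 0, 13, 0, 0, 0],
  [0, 0, 0, 14, 0, 0, 0],
  [0, 6, -1, 11.5, 0, 0, 0],
  [0, 6, -1, 11.5, 0, 0, 0],
  [0, 4, -1, 10.5, 0, 0, 0],
  [0, 4, -1, 10.5, 0, 0, 0],
])

```text
time_s: 4.05
tool_pos: [0.4941, -0.0409, 0.2673]
tool_rot: [179.9, 0.1, 168.9]
force: [1.2, 1.0, 1.3]
grip_width: 0.0003
```

send_rows([
  [0, 3, 0, 11, 0, 0, 0],
  [0, 3, 0, 11, 0, 0, 0],
  [0, 2, 0, 8, 0, 0, 0],
  [0, 2, 0, 8, 0, 0, 0],
  [0, 0, 0, 0, 0, 0, 0],
])

```text
time_s: 4.55
tool_pos: [0.4836, -0.0395, 0.2281]
tool_rot: [-180.0, 0.0, 168.9]
force: [0.3, 0.5, 1.8]
grip_width: 0.0002
```

Run:
```python
from h import *
o=env.get_obs();print(o['tool_pos'],o['tool_rot'],o['time_s'],o['force'],o['wrist_torque'])
im=env.read_camera('side');cv2.imwrite('pics/s1.png',cv2.resize(im[115:300,150:360,::-1],None,fx=3,fy=3,interpolation=3))
```

```text
[ 0.48362042 -0.03949359  0.2280531 ] [-1.79989413e+02  1.54145427e-02  1.68888211e+02] 4.55 [0.336089   0.47752182 1.82956537] [-0.09897272 -0.09935691  0.06411655]
```

View pics/s1.png

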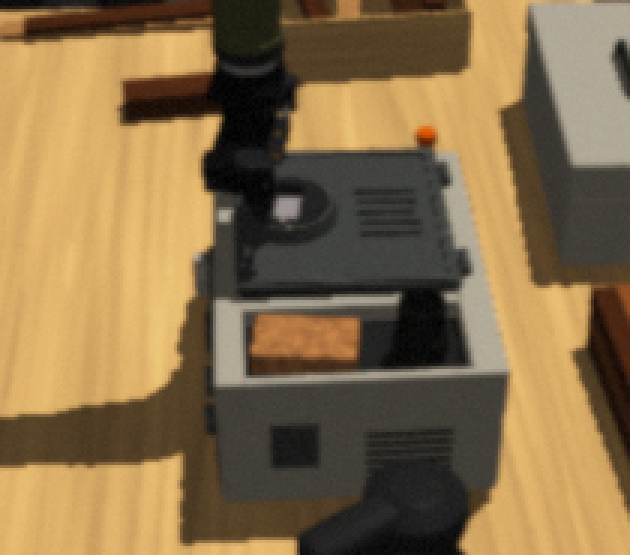

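send_rows([
  [0, 0, 0, -30, 0, 0, 0],
  [28, 0, 0, -30, 0, 0, 0],
  [28, -49, 10, 0, 0, 0, 0],
  [28, -49, 10, 0, 0, 0, 0],
  [28, 0, 0, 0, 0, 0, 0],
  [28, 0, 0, 0, 0, 0, 0],
])

```text
time_s: 5.2
tool_pos: [0.5837, -0.0382, 0.2865]
tool_rot: [-179.8, -0.2, 168.9]
force: [-0.3, -0.6, 0.1]
grip_width: 0.0261
```

Run:
```python
from h import *
o=env.get_obs();print(o['tool_pos'],o['tool_rot'],o['time_s'],o['force'],o['grip_width'])
c=env.get_calibration('wrist');im=env.read_camera('wrist');np.save('w1.npy',im)
cv2.imwrite('pics/w1.png',im[:,:,::-1])
cv2.imwrite('pics/w1.png',cv2.resize(im[60:260,140:380,::-1],None,fx=3,fy=3,interpolation=3))
E=np.array(c['extrinsics'])
def ray(u,v,z):
    d=np.array([u-c['cx'],v-c['cy']]);r=np.hypot(*d);t=r/c['fx'];k=E[:3,:3]@np.r_[d/r*np.sin(t),np.cos(t)]
    return E[:3,3]+k*(z-E[2,3])/k[2]
import pickle;pickle.dump(c,open('c1.pkl','wb'))
for q,z in [('lock',.228),('lock_slot',.212)]:
  for r in env.regions_of('wrist',q)[:1]:
    m=r['region'].astype(np.uint8);ys,xs=np.nonzero(m);print(q,r['confidence'],r['rect'],xs.mean(),ys.mean(),ray(xs.mean(),ys.mean(),z))
```

```text
[ 0.58366959 -0.03819937  0.28650238] [-179.82205705   -0.22804268  168.91904053] 5.2 [-0.31139815 -0.64695182  0.08797402] 0.026080878032372384
lock 0.64 [173.5, 71.6, 293.8, 188.7] 234.95211000474157 128.4385016595543 [ 0.52118525 -0.04039857  0.228     ]
lock_slot 0.96 [177.8, 73.0, 289.9, 187.9] 235.02030118185283 128.4096454441479 [ 0.52179751 -0.0415792   0.212     ]
```

View pics/w1.png

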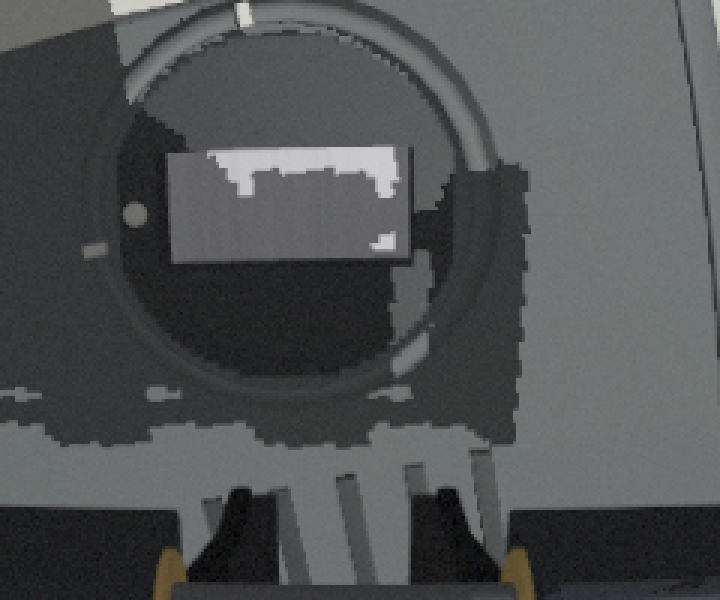

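Run:
```python
import numpy as np,pickle
c=pickle.load(open('c1.pkl','rb'));E=np.array(c['extrinsics'])
def ray(p,z):
    d=np.array(p)/3+[140,60]-[c['cx'],c['cy']];r=np.hypot(*d);t=r/c['fx'];k=E[:3,:3]@np.r_[d/r*np.sin(t),np.cos(t)]
    return E[:3,3]+k*(z-E[2,3])/k[2]
for z in (.212,.228):
  P=np.array([ray(p,z) for p in [(168,153),(172,263),(411,147),(411,262)]])
  l,r=P[:2].mean(0),P[2:].mean(0);d=r-l
  print(z,P.mean(0).round(4),'len',np.hypot(*d[:2]).round(4),'w',np.linalg.norm(P[0]-P[1]).round(4),np.linalg.norm(P[2]-P[3]).round(4),'a(rad)',np.arctan2(d[0],d[1]).round(3))
```

```text
0.212 [ 0.522  -0.0404  0.212 ] len 0.0646 w 0.0299 0.0309 a(rad) 0.187
0.228 [ 0.5214 -0.0393  0.228 ] len 0.0603 w 0.0279 0.0288 a(rad) 0.187
```

send_rows([
  [24, 30, -7.4, 0, 0, 0, 0],
  [24, 30.5, -7.3, 0, 0, 0, 0],
  [24, 0, 0, 20, 0, 0, 0],
  [24, 0, 0, 20, 0, 0, 0],
  [24, 0, 0, 10, 0, 0, 0],
  [24, 0, 0, 8, 0, 0, 0],
  [24, 0, 0, 8, 0, 0, 0],
  [24, 0, 0, 5, 0, 0, 0],
])

```text
time_s: 6.15
tool_pos: [0.5215, -0.0414, 0.2174]
tool_rot: [180.0, 0.0, 168.9]
force: [0.5, 0.2, -0.1]
grip_width: 0.024
```

send_rows([
  [24, 0, 0, 4, 0, 0, 0],
  [24, 0, 0, 4, 0, 0, 0],
  [24, 0, 0, 3, 0, 0, 0],
  [24, 0, 0, 0, 0, 0, 0],
])

```text
time_s: 6.55
tool_pos: [0.5213, -0.0414, 0.2076]
tool_rot: [180.0, -0.0, 168.9]
force: [-3.8, 1.1, 5.6]
grip_width: 0.0239
```

send_rows([
  [24, 0, 0, 2, 0, 0, 0],
  [24, 0, 0, 2, 0, 0, 0],
  [24, 0, 0, 0, 0, 0, 0],
])

```text
time_s: 6.85
tool_pos: [0.5213, -0.0414, 0.2061]
tool_rot: [179.9, -0.0, 168.9]
force: [-9.1, 0.4, 20.3]
grip_width: 0.0236
```

send_rows([
  [24, 0, 0, 0, 0, 0, 0.1],
  [24, 0, 0, 0, 0, 0, 0.1],
  [24, 0, 0, 0, 0, 0, 0.1],
  [24, 0, 0, 0, 0, 0, 0.1],
  [24, 0, 0, 0, 0, 0, 0.1],
  [24, 0, 0, 0, 0, 0, 0.1],
])

```text
time_s: 7.45
tool_pos: [0.5215, -0.0427, 0.2061]
tool_rot: [180.0, 0.0, 134.2]
force: [-9.2, -1.6, 19.6]
grip_width: 0.0241
```

send_rows([
  [24, 0, 0, 0, 0, 0, 0.1],
  [24, 0, 0, 0, 0, 0, 0.1],
  [24, 0, 0, 0, 0, 0, 0.1],
  [24, 0, 0, 0, 0, 0, 0.1],
  [24, 0, 0, 0, 0, 0, 0.1],
  [24, 0, 0, 0, 0, 0, 0.1],
  [24, 0, 0, 0, 0, 0, 0.1],
])

```text
time_s: 8.15
tool_pos: [0.5201, -0.0434, 0.2061]
tool_rot: [-179.9, 0.0, 94.1]
force: [-13.3, -2.9, 23.7]
grip_width: 0.0237
```

```bash
python3 -c "
from h import *
o=env.get_obs();print(o['tool_pos'],o['tool_rot'],o['force'],o['wrist_torque'],o['qpos'].round(1))"
```

```text
[ 0.52012717 -0.04343271  0.20605856] [-1.79857164e+02  2.52670976e-02  9.40991768e+01] [-13.34203343  -2.88865234  23.74182593] [-0.80924179  3.08577652  0.08128828] [-32.5   3.1  35.9 103.6  -1.8  74.    7.9]
```

send_rows([
  [24, 0, 0, 0, 0, 0, 0.1],
  [24, 0, 0, 0, 0, 0, 0.1],
  [24, 0, 0, 0, 0, 0, 0.06],
  [24, 0, 0, 0, 0, 0, 0],
])

```text
time_s: 8.55
tool_pos: [0.5215, -0.0417, 0.2061]
tool_rot: [180.0, -0.1, 79.4]
force: [-8.5, -0.1, 19.5]
grip_width: 0.0237
```

```bash
python3 -c "
from h import *
o=env.get_obs();print(o['tool_pos'],o['tool_rot'],o['force'],o['wrist_torque'],o['qpos'].round(1))"
```

```text
[ 0.52151628 -0.04172133  0.20613776] [ 1.79973366e+02 -7.77393355e-02  7.94342714e+01] [-8.50086826 -0.1184014  19.47500662] [-0.15088224  2.1705109  -0.00820103] [-33.1   3.1  36.3 103.6  -2.   73.9  -6.8]
```

send_rows([
  [24, 0, 0, 0, 0, 0, 0.05],
  [24, 0, 0, 0, 0, 0, 0.05],
  [24, 0, 0, 0, 0, 0, 0],
])

```text
time_s: 8.85
tool_pos: [0.5221, -0.0411, 0.2062]
tool_rot: [179.9, -0.1, 74.0]
force: [-7.1, -0.1, 19.2]
grip_width: 0.0242
```

```bash
python3 -c "
from h import *
o=env.get_obs();print(o['tool_pos'],o['tool_rot'],o['force'],o['wrist_torque'],o['qpos'].round(1))"
```

```text
[ 0.52212343 -0.04110592  0.20616539] [ 1.79904201e+02 -7.15041676e-02  7.39650104e+01] [-7.10221381 -0.06221507 19.24371877] [-0.09276959  1.76396325  1.30589996] [-33.3   3.1  36.4 103.6  -2.   73.8 -12.4]
```

send_rows([
  [24, 0, 0, 0, 0, 0, -0.1],
  [24, 0, 0, 0, 0, 0, -0.1],
  [24, 0, 0, -5, 0, 0, 0],
  [24, 0, 0, -15, 0, 0, 0],
  [24, 0, 0, -40, 0, 0, 0],
  [24, 0, 0, -40, 0, 0, 0],
  [24, 0, -40, 0, 0, 0, 0],
  [24, 0, -40, 0, 0, 0, 0],
  [24, 0, 0, 0, 0, 0, 0],
])

```text
time_s: 9.75
tool_pos: [0.4387, -0.0349, 0.3038]
tool_rot: [180.0, -0.2, 85.3]
force: [1.0, 0.5, 0.2]
grip_width: 0.0238
```

Run:
```python
from h import *
o=env.get_obs();print(o['tool_pos'],o['tool_rot'],o['force'],o['time_s'])
im=env.read_camera('wrist');s=env.read_camera('side')
a=cv2.resize(im[:,:,::-1],(512,384));b=cv2.resize(s[125:280,200:330,::-1],None,fx=2.2,fy=2.2,interpolation=3)
v=np.zeros((384,800,3),np.uint8);v[:,:512]=a;v[:b.shape[0],512:512+b.shape[1]]=b[:,:288]
cv2.imwrite('pics/f.png',v)
```

```text
[ 0.4386765  -0.03487034  0.30379033] [ 1.79980653e+02 -1.76707255e-01  8.52732618e+01] [1.02098271 0.53591449 0.17260657] 9.75
```

View pics/f.png

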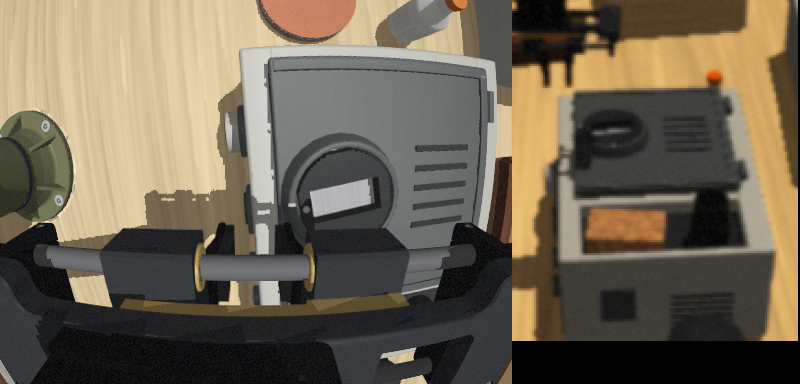

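Run:
```python
from h import *
c=env.get_calibration('wrist');im=env.read_camera('wrist');E=np.array(c['extrinsics'])
r=im[165:230,295:395];g=cv2.inRange(r.astype(np.uint8),(120,120,120),(255,255,255))
n,L,st,ce=cv2.connectedComponentsWithStats(g);k=1+st[1:,4].argmax();ys,xs=np.nonzero(L==k);print(st[k])
def ray(u,v,z):
    d=np.array([u-c['cx'],v-c['cy']]);q=np.hypot(*d);t=q/c['fx'];w=E[:3,:3]@np.r_[d/q*np.sin(t),np.cos(t)]
    return E[:3,3]+w*(z-E[2,3])/w[2]
P=np.array([ray(x+295,y+165,.208) for x,y in zip(xs,ys)])[:,:2].astype(np.float32)
R=cv2.minAreaRect(P*1000);print(R)
for a,b in [((415,147),(467,145)),((412,225),(462,218)),((308,192),(372,178)),((313,217),(378,203))]:
    d=ray(*b,.208)-ray(*a,.208);print(np.degrees(np.arctan2(d[1],d[0])).round(1))
cv2.imwrite('pics/g.png',cv2.resize(im[120:240,270:500,::-1],None,fx=3.4,fy=3.4,interpolation=3))
```

```text
[  11   14   62   38 1521]
((520.766845703125, -43.970123291015625), (58.546077728271484, 25.598146438598633), 8.158320426940918)
0.5
-0.3
7.8
6.9
```

View pics/g.png

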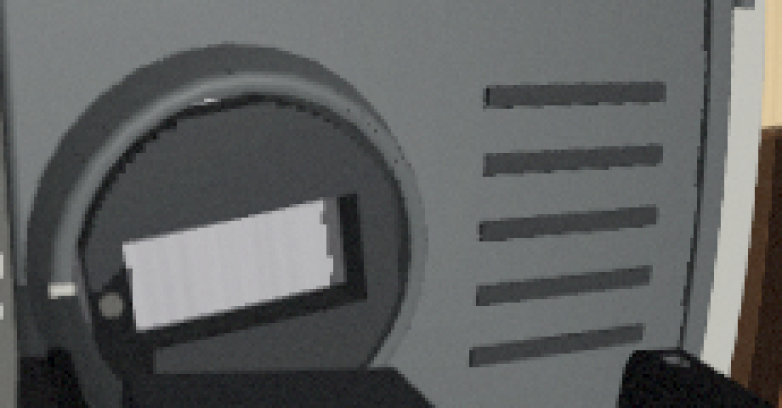

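send_rows([
  [28, 0, 41.3, 0, 0, 0, 0],
  [28, 0, 41.3, 0, 0, 0, 0],
  [28, 0, 0, 30, 0, 0, -0.1],
  [28, 0, 0, 30, 0, 0, -0.11],
  [28, 0, 0, 10, 0, 0, 0],
  [28, 0, 0, 10, 0, 0, 0],
  [28, 0, 0, 8, 0, 0, 0],
  [28, 0, 0, 5, 0, 0, 0],
  [28, 0, 0, 5, 0, 0, 0],
  [28, 0, 0, 1, 0, 0, 0],
])

```text
time_s: 10.9
tool_pos: [0.5245, -0.0416, 0.2062]
tool_rot: [179.9, -0.1, 97.2]
force: [-5.2, 0.8, 16.2]
grip_width: 0.0285
```

```bash
python3 -c "
from h import *
o=env.get_obs();print(o['tool_pos'],o['tool_rot'],o['force'],o['wrist_torque'],o['grip_width'])"
```

```text
[ 0.52446175 -0.04160951  0.20624995] [ 1.79892120e+02 -7.17754257e-02  9.72352620e+01] [-5.1548757   0.78103381 16.1607491 ] [-0.04706066  1.51086584 -0.0120612 ] 0.02851352231910448
```

send_rows([
  [28, 0, -2.5, 0, 0, 0, 0.05],
  [28, 0, 0, 0, 0, 0, 0.1],
  [28, 0, 0, 0, 0, 0, 0.1],
  [28, 0, 0, 0, 0, 0, 0.1],
  [28, 0, 0, 0, 0, 0, 0],
])

```text
time_s: 11.4
tool_pos: [0.5248, -0.0411, 0.2068]
tool_rot: [179.5, -0.2, 77.2]
force: [3.1, 1.1, 6.8]
grip_width: 0.0284
```

```bash
python3 -c "
from h import *
o=env.get_obs();print(o['tool_pos'],o['tool_rot'],o['force'],o['wrist_torque'],o['grip_width'])"
```

```text
[ 0.52483187 -0.0411206   0.20681446] [179.53124129  -0.19068497  77.22760756] [3.14537738 1.08215711 6.80607684] [ 0.12835225 -0.46203913  0.60037764] 0.028357300440015033
```

send_rows([
  [28, 0, 0, 1, 0, 0, 0.06],
  [28, 0, 0, 1, 0, 0, 0.06],
  [28, 0, 0, 0, 0, 0, 0.04],
  [28, 0, 0, 0, 0, 0, 0],
])

```text
time_s: 11.8
tool_pos: [0.5249, -0.0414, 0.2063]
tool_rot: [179.5, -0.1, 68.8]
force: [-0.1, -1.5, 15.5]
grip_width: 0.0287
```

```bash
python3 -c "
from h import *
o=env.get_obs();print(o['tool_pos'],o['tool_rot'],o['force'],o['wrist_torque'],o['grip_width'])"
```

```text
[ 0.52487588 -0.04137767  0.20630619] [ 1.79497128e+02 -6.27970164e-02  6.88254163e+01] [-0.13511837 -1.47147537 15.46720486] [-0.60961924  0.46772418  4.57597498] 0.02872318007692232
```

send_rows([
  [28, 0, 0, 0, 0, 0, -0.08],
  [28, 0, 0, 0, 0, 0, 0],
])

```text
time_s: 12.0
tool_pos: [0.5249, -0.0411, 0.2063]
tool_rot: [179.5, -0.2, 73.2]
force: [0.1, -0.5, 15.6]
grip_width: 0.0284
```

```bash
python3 -c "
from h import *
o=env.get_obs();print(o['tool_pos'],o['tool_rot'],o['force'],o['wrist_torque'],o['grip_width'])"
```

```text
[ 0.52487209 -0.04113668  0.20632331] [ 1.79518643e+02 -1.51032475e-01  7.31960699e+01] [ 0.1111994  -0.53730576 15.55196246] [-0.18304586  0.39928824  2.54719871] 0.02842430190529195
```

send_rows([
  [28, 0, 0, 0, 0, 0, -0.09],
  [28, 0, 0, 0, 0, 0, 0],
  [28, 0, 0, -5, 0, 0, 0],
  [28, 0, 0, -15, 0, 0, 0],
  [28, 0, 0, -40, 0, 0, 0],
  [28, 0, 0, -40, 0, 0, 0],
  [28, 0, -50, 0, 0, 0, 0],
  [28, 0, -40, 0, 0, 0, 0],
  [28, 0, 0, 0, 0, 0, 0],
])

```text
time_s: 12.9
tool_pos: [0.4303, -0.0222, 0.3029]
tool_rot: [-180.0, -0.2, 77.9]
force: [-0.1, 0.9, -0.6]
grip_width: 0.0281
```

Run:
```python
from h import *
o=env.get_obs();print(o['tool_pos'],o['tool_rot'],o['force'],o['time_s'])
c=env.get_calibration('wrist');im=env.read_camera('wrist');E=np.array(c['extrinsics'])
import pickle;pickle.dump(c,open('c2.pkl','wb'))
r=im[100:260,200:420];cv2.imwrite('pics/k.png',cv2.resize(r[:,:,::-1],None,fx=3.6,fy=3.6,interpolation=3))
```

```text
[ 0.43033107 -0.02216241  0.30292575] [-179.9884623    -0.22536723   77.90953546] [-0.12749652  0.88833781 -0.57850486] 12.9
```

View pics/k.png

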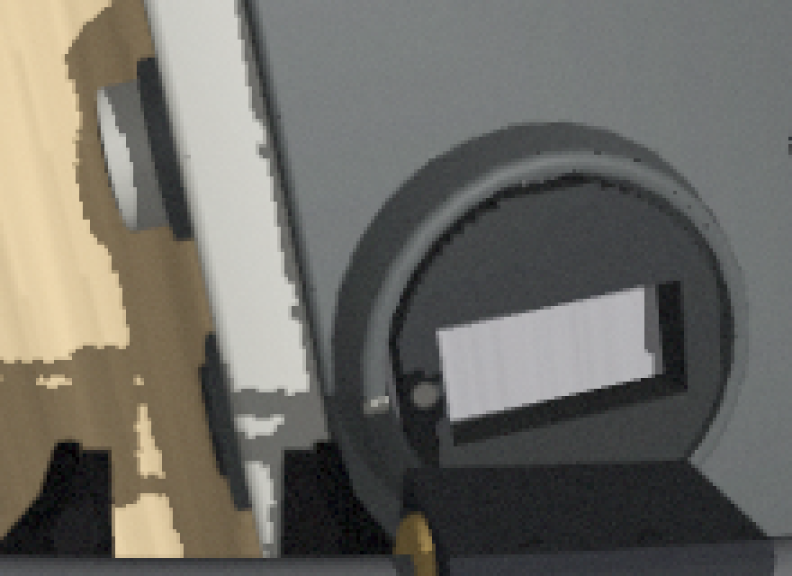

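Run:
```python
from h import *
import pickle
c=pickle.load(open('c2.pkl','rb'));E=np.array(c['extrinsics'])
def ray(p,z):
    d=np.array(p)/3.6+[200,100]-[c['cx'],c['cy']];q=np.hypot(*d);t=q/c['fx'];w=E[:3,:3]@np.r_[d/q*np.sin(t),np.cos(t)]
    return E[:3,3]+w*(z-E[2,3])/w[2]
for n,a,b,z in [('slot far',(438,330),(645,287),.208),('slot near',(452,421),(656,375),.208),('rim near',(452,445),(685,388),.222),('front edge cover',(238,0),(330,400),.203),('case front',(150,0),(258,480),.19)]:
    A,B=ray(a,z),ray(b,z);d=B-A;print(n,A.round(4),B.round(4),np.degrees(np.arctan2(d[1],d[0])).round(1))
```

```text
slot far [ 0.4927 -0.0318  0.208 ] [ 0.5504 -0.032   0.208 ] -0.3
slot near [ 0.4929 -0.0571  0.208 ] [ 0.5515 -0.0571  0.208 ] -0.1
rim near [ 0.4896 -0.0576  0.222 ] [ 0.5539 -0.0568  0.222 ] 0.8
front edge cover [0.4594 0.0588 0.203 ] [ 0.4624 -0.0461  0.203 ] -88.3
case front [0.4381 0.0639 0.19  ] [ 0.4393 -0.0701  0.19  ] -89.5
```

```bash
python3 -c "
from h import *
print(env.get_obs()['joint_velocities'].round(2)); env.sign_off()"
```

```text
[ 0.43  3.65  1.52 -2.29 -0.32 -1.77  0.98]
the job is handed in; nothing more can be done
```

The cover is pushed shut and the lock turned clockwise to its stop, and I handed the job in at about 13 s of the 43 s allowed.

- **Closing:** I pushed the cover down from about 0.42 rad with closed fingertips on the lock's collar. I then pressed it onto its stop with about 20 N, with the fingertips in the slot.
- **First turn:** The wrist torque rose to 1.3 N m, but after I backed off and lifted, the wrist camera showed the slot at only about 1.44 rad. That passes the 1.40 limit but is not at the stop.
- **Second turn:** I set the fingers back in, a little wider, and turned again until the torque reached 4.6 N m. I then eased off and lifted straight up.
- **Lock check:** With the gripper clear, the slot floor's edges were within 0.3° of front to rear, so the lock is at about 1.57 rad. One rim edge read 0.8°.
- **Cover check:** After the first turn, a side picture with nothing touching the cover showed it lying flat. I did not measure its resting angle as a number, nor take another side picture after the second turn.
- **Tray and bench:** The pictures showed nothing displaced, but I did not measure those positions.
- **At hand-in:** The arm was clear of the cover but still settling slightly, with joint speeds up to about 4°/s.

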